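# Set out the weighing station for the next lot

## Task

Set out the weighing station for the next lot: set the open amber jar gently, without dropping it, on the middle of the balance pan and stand the blue funnel, spout down, in its mouth. In the steel tray lay a row across the middle, as seen from the robot: the jar's black lid, lying flat as it does now, in the middle of the left third, the green sample cup upright in the centre, so between the other two, and the orange scoop in the middle of the right third, lying straight front to back with its handle towards the robot. Leave the two bottles where they stand.

Things in the scene. Friction and masses are not known exactly. Their poses are not given: they have to be found in the camera images.
- balance: top-loading laboratory balance, white and grey, fixed; keys at its front (-x, towards the robot). Round silvery pan, 120 mm across, its top face 62 mm above the bench; a guard ring round it is 50 mm high. Origin: on the bench below the pan's centre, z up; the housing, 44 mm high, reaches 135 mm to the front, 95 mm to the back and 85 mm to each side of it
- tray: shallow stainless steel tray, 300 mm wide (y) by 200 mm deep (x), rim 18 mm high and 3 mm thick, fixed to the bench. Origin: centre of its underside on the bench; x points to its back (away from the robot), y to its left as seen from the robot. Inner floor 2 mm above the origin. Its left, centre and right thirds have their middles at y = +90, 0 and -90 mm
- jar: open amber glass jar with a white paper label, 60 mm outer diameter, 85 mm high, straight sides, wall 4 mm, mouth 52 mm across, 0.18 kg or so. Origin: centre of its underside, z up
- funnel: blue plastic powder funnel standing on its spout, 64 mm high: spout 36 mm outer diameter, 26 mm long, then a cone 15 mm high, then a straight band 62 mm in diameter and 23 mm high (63.6 mm at the rim). Origin: centre of the spout's lower end, z up. Seated, its cone rests on the jar's mouth and its origin is 50 mm above the jar's
- lid: the jar's black ribbed screw lid, closed side up, 65 mm diameter, 16 mm high, with a thin grey ring on top. Origin: centre of its underside, z up
- cup: small green plastic sample cup, open at the top, 42 mm outer diameter (45 mm at the rim bead), 55 mm high. Origin: centre of its underside, z up
- scoop: orange plastic sampling scoop with a flat-sided handle and an open trough bowl, lying on its flat underside, 160 mm long. Origin: on the underside at the middle of its length; x points along it towards the bowl. Handle from x = -80 to +16 mm, 13 mm wide, 12 mm high; bowl from x = +17 to +80 mm, 33 mm wide, 15 mm high. It balances near x = -5 mm, the place to grip it from above
- scoop_tip (a point): the open front end of the scoop's bowl, 80 mm from the scoop's origin along its x, on its underside
- wash_bottle: white wash bottle with a red cap and a thin bent spout, 64 mm diameter, about 182 mm high; leave it alone. Origin: centre of its underside
- amber_bottle: amber glass reagent bottle with a black cap and white label, 68 mm diameter, 150 mm high; leave it alone. Origin: centre of its underside
There are look-alikes about, which are no part of the job. There is more than one size of the funnel; the one meant has the size given above.

How it is judged:
By the outcome, as a careful person would: the job done as asked, in the order asked, and still so for the second after the job is handed in, with the robot touching nothing.
It also fails if it takes over 141 s, if anything falls off the work surface, if the arm or the gripper's body presses on something with over 40 N, if the wrist force passes 120 N, or if a joint passes its speed limit or range.

## Robot

A 6-joint arm with a two-finger parallel gripper is mounted at the origin on the work surface. World frame = base frame: x ahead of the robot, y to its left, z up, the work surface at z = 0. Lengths are in m, angles in rad, forces in N, time in s.
With the tool pointing down it reaches from about 0.3 to 0.875 m from the base axis. Payload 6.4 kg.
Tool frame: the origin (TCP) lies at the very end of the fingers, on their centre line; the grasp point (between the pads) lies 19 mm behind it; z points along the fingers, y is the line along which they close (so a half turn about z gives the same grasp; the last joint's range is limited). The gripper opens to 85 mm and grips with 20 to 120 N. Pads are 22 mm wide; open, the fingers measure 114 mm over their backs; the gripper's body (76 mm by 85 mm) begins 54 mm behind the grasp point. The pads swing forward as they close: fully open they stand 13 mm farther back than shut.
Start: joints at [1.08, 0.181, 1.607, -0, 1.354, -0.206], TCP at [0.162, 0.552, 0.231] pointing down, gripper open.
Joint ranges: [-2.99, 2.99], [-0.89, 2.07], [0.3, 2.58], [-1.14, 4.28], [0, 2.63], [-3.12, 3.12]. Speed limits (rad/s): [2.57, 2.57, 3.01, 3.14, 3.14, 3.14].

## Interface

Orientations are given as a unit quaternion [w, x, y, z].
In Python, from bench import ctrl gives the robot as it stands.
- The arm moves only by the tool jog_arm, never from a script. Its argument "series" is a list that holds one entry, the list of rows, each a list of 7 numbers: the shift along the tool's x, y, z in mm, then the turn, a rotation vector about the tool's x, y, z in rad, then the finger opening in mm, from 0 to 85.4. In form: [[[tx, ty, tz, rx, ry, rz, gripper], ...]]. A call has exactly 10 rows; each row shifts and turns the commanded pose from where the row before left it, along the tool's axes as they then stand; what a row does not reach is not made up. A row lasts 1/10 s, in which the tool goes at most 50 mm and 8.59 degrees, less where a joint would pass 70% of its speed; a pose out of reach is approached as far as the arm can. A call with a gripper value outside its range is refused whole. The fingers move at their own pace and stop on an object; the grip force is fixed at half the most. Time passes only in rows, so rows that do not move let the fingers close, or fill a call up. It gives the time, the measured TCP pose, the force, the opening and the grip force at its end, in the units of the state.
- ctrl.get_obs(): the state, without advancing time (a new reading comes with each control period).
- ctrl.camera(name): name is "scene" or "top" or "wrist"; returns a dict with "frame" (400x640x3 uint8, blue, green, red), "z_map" (400x640 float32, m along the optical axis (not along the pixel's ray), 0 where there is no reading), "fx", "fy", "cx", "cy" (pixels), "xyz" and "rotation" of the camera in the world. Camera axes: x right, y down, z forward; pixel columns grow to the right and rows downward; lengths in m; the calibration is good to about 2 mm. A picture is of the moment at which its call begins.
- ctrl.hand_in(): hands the job in; it is judged then, once.
The state is a dict: "time_s": time; "q": joint angles; "dq": joint speeds; "joint_efforts": joint torques, N m; "eef_pos": TCP position; "eef_rot": TCP orientation; "wrist_force": force on the tool from outside, world axes, zero at the start; "torque": the same for the moment, N m; "opening": opening from 0.0 (shut) to 1.0 (fully open); "grasp_force": force on a finger pad.
Only numpy, scipy, OpenCV 4.12 (cv2) and the standard library are available. Lean on these libraries where they do the work, as an engineer would, in place of code of your own. Each camera call takes 0.05 s, during which the arm holds its last target. There are 200 camera calls.

## Working session

There is one attempt and no reset: what is moved stays moved. The work goes in short steps, Python scripts to look and compute and a tool call to move; the robot and the scene stay as the last step left them, time stands still between calls to the robot, and variables do not carry over. Pictures are saved under pics/ and viewed, at most 14 in all, crops included, and the job is handed in when it is done.

Besides the shell and the picture viewer there is one more tool, called after "Request:" by a JSON object that holds its "name" and its "arguments". jog_arm: Moves the arm, as the interface text tells. Its arguments: {"type":"object","properties":{"series":{"type":"array"}},"required":["series"]}

```bash
ls; mkdir -p pics; cat > h.py <<'E'
import numpy as np, cv2
from bench import ctrl
def snap(n, save=None):
    c=ctrl.camera(n)
    np.savez('/tmp/%s.npz'%n, **{k:np.asarray(v) for k,v in c.items()})
    if save: cv2.imwrite('pics/'+save, c['frame'])
    return c
def load(n): return dict(np.load('/tmp/%s.npz'%n))
def R(c):
    r=np.asarray(c['rotation'],float)
    if r.shape==(3,3): return r
    w,x,y,z=r
    from scipy.spatial.transform import Rotation as Ro
    return Ro.from_quat([x,y,z,w]).as_matrix()
def cloud(c):
    z=c['z_map']; v,u=np.mgrid[:z.shape[0],:z.shape[1]]
    p=np.stack([(u-c['cx'])/c['fx']*z,(v-c['cy'])/c['fy']*z,z],-1)
    return p@R(c).T+c['xyz']
E
python3 - <<'E'
from h import *
for n in('top','scene'):
    c=snap(n,n+'1.png'); print(n,c['xyz'],c['rotation'],c['fx'],c['cx'],c['cy'])
print(ctrl.get_obs())
E
```

```text
pics
top [ 0.30024348 -0.04799697  1.10114985] [-0.08089573  0.73155416 -0.67299198  0.07325428] 405.92857754013187 317.2758113613941 194.48518424115022
scene [1.28345221 0.36550559 1.12002457] [-0.16795245  0.49170528  0.80501548 -0.28630049] 475.46481485173524 325.3584473533753 199.16270546367565
{'time_s': 0.1, 'q': array([ 1.07973373e+00,  1.81454956e-01,  1.60789669e+00,  3.07991697e-06,
        1.35382957e+00, -2.06297498e-01]), 'dq': array([-0.00036388, -0.00160986, -0.00216866, -0.00137797,  0.00174911,
       -0.00079982]), 'joint_efforts': array([ 1.44899286e-04, -4.45872831e+01, -3.52241635e+01, -2.33307792e-04,
        4.06094347e-03, -1.76084427e-05]), 'eef_pos': array([0.16127655, 0.55139976, 0.23048636]), 'eef_rot': array([-2.72785511e-04,  1.41902238e-01,  9.89880358e-01, -7.45971792e-04]), 'wrist_force': array([ 0.27389993, -0.06203074, -0.75168892]), 'torque': array([-2.25607704e-02, -8.43688530e-05, -2.21653989e-02]), 'grasp_force': 0.0, 'opening': 0.9963196321846355}
```

View pics/top1.png

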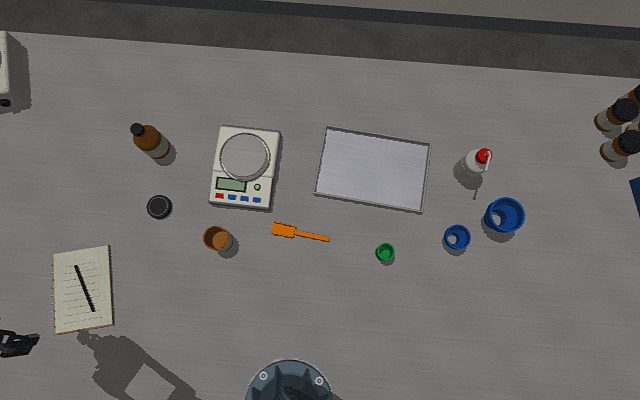

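View pics/scene1.png

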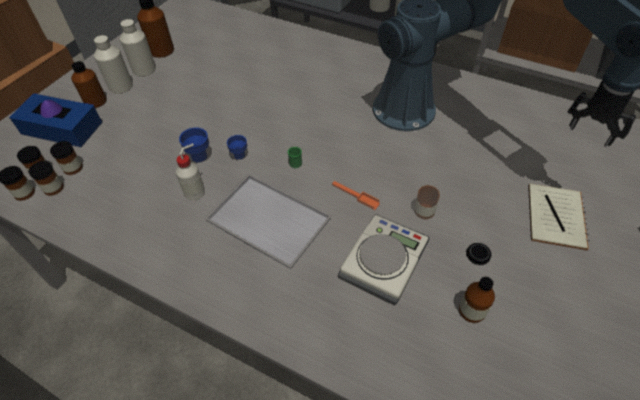

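Top view: the jar is at (217,238), and amber_bottle at (150,142) could be mistaken for it. The lid is at (159,207), with the other black caps at (620,105) and (628,140). The cup is at (385,252). Two blue funnels: small at (457,237), large at (504,214). The scoop is at (300,232) with its bowl to the left. The balance is at (245,165) and the tray at (373,169). I'll measure these and crop the funnels.

```bash
cat > meas.py <<'E'
from h import *
from scipy.optimize import least_squares
def circ(P):
    f=lambda s: np.hypot(P[:,0]-s[0],P[:,1]-s[1])-s[2]
    r=least_squares(f,[*P.mean(0),.03],loss='soft_l1',f_scale=.002); return np.round(r.x*1000,1)
def obj(c,box,z0,z1):
    P=cloud(c); u0,u1,v0,v1=box; Q=P[v0:v1,u0:u1].reshape(-1,3); ok=c['z_map'][v0:v1,u0:u1].ravel()>0
    return Q[ok&(Q[:,2]>z0)&(Q[:,2]<z1)]
def enc(P):
    (x,y),r=cv2.minEnclosingCircle((P[:,:2]*1000).astype(np.float32)); return np.round([x,y,r],1)
E
python3 - <<'E'
from meas import *
c=load('top')
img=c['frame']
cv2.imwrite('pics/crop1.png',np.hstack([cv2.resize(img[190:290,425:545],None,fx=4,fy=4,interpolation=2)[:, :],cv2.resize(img[190:290,200:270],None,fx=4,fy=4,interpolation=2)]))
P=cloud(c)
for n,(u,v) in dict(bench1=(345,270),bench2=(200,300),bench3=(500,280)).items(): print(n,np.round(P[v-3:v+4,u-3:u+4].reshape(-1,3).mean(0)*1000,1))
for n,b,z0,z1 in [('jar',(195,240,215,260),.078,.095),('lid',(140,178,190,225),.009,.025),('cup',(370,400,238,268),.048,.062),('funS',(440,475,220,255),.055,.075),('funS2',(440,475,220,255),.02,.075),('funL',(480,530,190,240),.07,.13),('ring',(212,275,128,188),.046,.056),('pan',(212,275,128,188),.058,.070)]:
    Q=obj(c,b,z0,z1); print(n,len(Q),'z',np.round(np.percentile(Q[:,2],[5,50,95])*1000,1) if len(Q) else '', 'enc',enc(Q),'circ',circ(Q[:,:2]))
hsv=cv2.cvtColor(img,cv2.COLOR_BGR2HSV)
m=(hsv[...,0]<16)&(hsv[...,1]>200)&(hsv[...,2]>150); mm=np.zeros_like(m); mm[215:250,262:335]=m[215:250,262:335]
Q=P[mm]; print('scoop',cv2.minAreaRect((Q[:,:2]*1000).astype(np.float32)), np.percentile(Q[:,2],[5,50,95]))
print(cv2.boxPoints(cv2.minAreaRect((Q[:,:2]*1000).astype(np.float32))))
Q=obj(c,(308,440,120,218),.010,.03); print('tray',len(Q),cv2.minAreaRect((Q[:,:2]*1000).astype(np.float32)))
Q=obj(c,(200,290,120,215),.036,.052); print('bal',cv2.minAreaRect((Q[:,:2]*1000).astype(np.float32)))
Q=obj(c,(440,500,140,190),.02,.25); print('wash',enc(Q),Q[:,2].max())
E
```

```text
bench1 [ 344.5 -116.8   -1.9]
bench2 [237.9 245.9  43.3]
bench3 [ 352.7 -528.8   -1.5]
jar 140 z [78.9 82.9 86.5] enc [394.9 220.4  30.7] circ [395.  220.2  28. ]
lid 437 z [11.1 14.5 17.4] enc [471.9 403.7  33.6] circ [472.5 403.   23. ]
cup 87 z [49.1 52.7 56. ] enc [ 399.1 -214.5   22.3] circ [ 398.8 -214.1   20.2]
funS 129 z [56.1 61.9 64.9] enc [ 450.4 -395.5   32.2] circ [ 450.5 -395.2   29.9]
funS2 428 z [25.4 41.3 64. ] enc [ 450.4 -395.5   32.2] circ [ 450.  -393.6   27.8]
funL 388 z [71.7 85.6 90.4] enc [ 514.4 -509.8   45.4] circ [ 514.  -508.8   41.6]
ring 216 z [46.3 48.7 55.6] enc [640.6 179.3  90.1] circ [623.1 179.1  66.9]
pan 1305 z [58.4 60.6 63.5] enc [623.1 179.7  60. ] circ [622.4 179.1  42. ]
scoop ((433.69677734375, 12.593315124511719), (157.53781127929688, 31.854589462280273), 83.88792419433594) [-0.00248586  0.00257782  0.01326699]
[[409.4732  -64.03199]
 [441.14673 -67.42367]
 [457.92035  89.21862]
 [426.24683  92.6103 ]]
tray 853 ((631.5680541992188, -172.92958068847656), (306.3476257324219, 206.68455505371094), 84.5875015258789)
bal ((613.52099609375, 179.92697143554688), (168.73452758789062, 188.18331909179688), 87.66252136230469)
wash [ 636.6 -427.1   38.6] 0.1843361105151985
```

View pics/crop1.png

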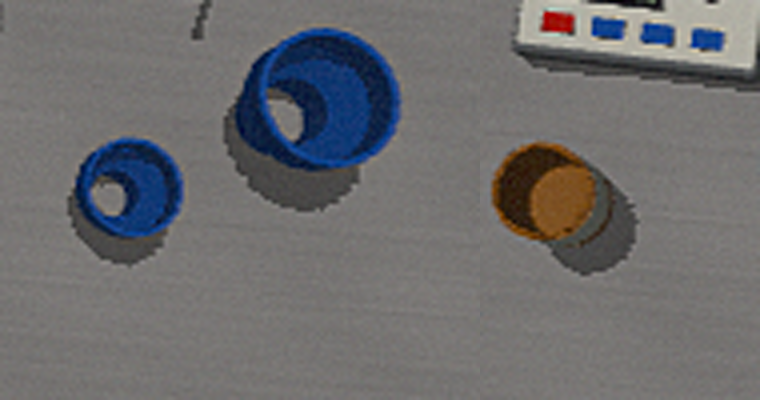

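The small funnel, at (457,237) in the top view, measures 64 mm across, so it is the one described. The large one is 90 mm across. The crop shows the open jar with its label. Next I check the fingertip height and the scoop axis.

```bash
python3 - <<'E'
from meas import *
c=load('scene'); P=cloud(c); ok=c['z_map']>0
m=ok&(abs(P[...,0]-.161)<.12)&(abs(P[...,1]-.551)<.12)&(P[...,2]>.06); Q=P[m]
print(len(Q),np.round(np.sort(Q[:,2])[:30:3]*1000,1)); 
d=Q-[.1613,.5514,0]; yy=d@[.281,.9597,0]
for s in(1,-1):
    k=yy*s>.03; i=np.argsort(Q[k,2])[:8]; print(s,np.round(1000*np.c_[yy[k][i],Q[k,2][i]],0).tolist())
b=ok&(abs(P[...,0]-.3)<.03)&(abs(P[...,1]-.1)<.1); print('bench scene z',np.median(P[b][:,2]))
c=load('top'); P=cloud(c); img=c['frame']; hsv=cv2.cvtColor(img,cv2.COLOR_BGR2HSV)
m=(hsv[...,0]<16)&(hsv[...,1]>180)&(hsv[...,2]>120); mm=np.zeros_like(m); mm[215:250,262:335]=m[215:250,262:335]
Q=P[mm]*1000
for a,b in((-70,10),(35,95)):
    k=(Q[:,1]>a)&(Q[:,1]<b); H=Q[k]; p=np.polyfit(H[:,1],H[:,0],1); print('axis dx/dy',p, 'range y',H[:,1].min(),H[:,1].max(),'z',np.median(H[:,2]),'w',np.ptp(H[:,0]-np.polyval(p,H[:,1])))
E
```

```text
5585 [245.2 247.9 249.3 250.1 251.  251.5 252.1 252.7 252.8 253.7]
1 [[45.0, 246.0], [55.0, 248.0], [44.0, 249.0], [48.0, 250.0], [49.0, 250.0], [48.0, 251.0], [52.0, 252.0], [50.0, 252.0]]
-1 [[-47.0, 245.0], [-48.0, 248.0], [-45.0, 248.0], [-43.0, 249.0], [-42.0, 250.0], [-42.0, 250.0], [-51.0, 251.0], [-46.0, 251.0]]
bench scene z -0.0010080197466334484
axis dx/dy [1.23120278e-01 4.30998812e+02] range y -67.1766582072888 9.363863291740298 z 10.38402578393216 w 11.951573507436763
axis dx/dy [1.01505169e-01 4.32128895e+02] range y 35.11790991622044 91.71443676491268 z 0.5680434199250017 w 32.65848438919784
```

Request:
{"name": "jog_arm", "arguments": {"series": [[[0, 0, 0, 0, 0, -0.095, 85], [0, 0, 0, 0, 0, -0.095, 85], [0, 0, 0, 0, 0, -0.095, 85], [0, 0, 0, 0, 0, 0, 85], [-30, -40, 0, 0, 0, 0, 85], [-30, -40, 0, 0, 0, 0, 85], [-30, -40, 0, 0, 0, 0, 85], [-30, -40, 0, 0, 0, 0, 85], [-30, -40, 0, 0, 0, 0, 85], [-30, -40, 0, 0, 0, 0, 85]]]}}

```text
time_s: 1.1
eef_pos: [0.3423, 0.3102, 0.2313]
eef_rot: [0.0, 0.001, 1.0, 0.0]
wrist_force: [0.6, 0.7, -0.8]
opening: 0.995
grasp_force: 0.0
```

Request:
{"name": "jog_arm", "arguments": {"series": [[[-20, -35, 0, 0, 0, 0, 85], [-20, -35, 0, 0, 0, 0, 85], [-13, -20, 30, 0, 0, 0, 85], [0, 0, 40, 0, 0, 0, 85], [0, 0, 40, 0, 0, 0, 85], [0, 0, 40, 0, 0, 0, 85], [0, 0, 30, 0, 0, 0, 85], [0, 0, 11, 0, 0, 0, 85], [0, 0, 0, 0, 0, 0, 55], [0, 0, 0, 0, 0, 0, 55]]]}}

```text
time_s: 2.1
eef_pos: [0.3956, 0.2222, 0.0414]
eef_rot: [0.001, 0.0, 1.0, 0.0]
wrist_force: [-2.2, 1.3, 19.2]
opening: 0.684
grasp_force: 33.7
```

Request:
{"name": "jog_arm", "arguments": {"series": [[[0, 0, 0, 0, 0, 0, 55], [0, 0, 0, 0, 0, 0, 55], [0, 0, 0, 0, 0, 0, 55], [0, 0, 0, 0, 0, 0, 55], [0, 0, 0, 0, 0, 0, 55], [0, 0, -5, 0, 0, 0, 55], [0, 0, -10, 0, 0, 0, 55], [0, 0, -15, 0, 0, 0, 55], [0, 0, -10, 0, 0, 0, 55], [0, 0, 0, 0, 0, 0, 55]]]}}

```text
time_s: 3.1
eef_pos: [0.3959, 0.2223, 0.0821]
eef_rot: [0.002, -0.0, 1.0, 0.0]
wrist_force: [0.5, 0.1, -2.5]
opening: 0.683
grasp_force: 64.5
```

Request:
{"name": "jog_arm", "arguments": {"series": [[[0, 0, -20, 0, 0, 0, 55], [0, 0, -25, 0, 0, 0, 55], [-15, -3, -5, 0, 0, 0, 55], [-30, -6, 0, 0, 0, 0, 55], [-40, -8, 0, 0, 0, 0, 55], [-40, -8, 0, 0, 0, 0, 55], [-40, -8, 0, 0, 0, 0, 55], [-32, -5, 0, 0, 0, 0, 55], [-20, -3, 0, 0, 0, 0, 55], [-10, -2, 0, 0, 0, 0, 55]]]}}

```text
time_s: 4.1
eef_pos: [0.6228, 0.1782, 0.1293]
eef_rot: [-0.0, 0.0, 1.0, -0.0]
wrist_force: [-1.1, -0.8, -0.5]
opening: 0.685
grasp_force: 65.0
```

Request:
{"name": "jog_arm", "arguments": {"series": [[[0, 0, 8, 0, 0, 0, 55], [0, 0, 8, 0, 0, 0, 55], [0, 0, 4, 0, 0, 0, 55], [0, 0, 0, 0, 0, 0, 55], [0, 0, 0, 0, 0, 0, 55], [0, 0, 0, 0, 0, 0, 55], [0, 0, 0, 0, 0, 0, 55], [0, 0, 0, 0, 0, 0, 55], [0, 0, 0, 0, 0, 0, 55], [0, 0, 0, 0, 0, 0, 55]]]}}

```text
time_s: 5.1
eef_pos: [0.6217, 0.1789, 0.1104]
eef_rot: [0.0, -0.0, 1.0, 0.0]
wrist_force: [0.4, 0.1, -1.7]
opening: 0.684
grasp_force: 65.0
```

```bash
python3 - <<'E'
from h import *
c=snap('scene'); cv2.imwrite('pics/s2.png',cv2.resize(c['frame'][120:320,300:500],None,fx=3,fy=3,interpolation=2))
P=cloud(c); u=P.reshape(-1,3); k=(abs(u[:,0]-.62)<.06)&(abs(u[:,1]-.18)<.06)&(u[:,2]>.066)&(u[:,2]<.11)
q=u[k]; i=np.argsort(q[:,2])[:60:5]; print(np.round(q[i]*1000,0))
E
```

```text
[[614. 212.  66.]
 [663. 216.  67.]
 [652. 186.  69.]
 [652. 191.  71.]
 [655. 173.  72.]
 [654. 170.  73.]
 [639. 205.  74.]
 [653. 166.  74.]
 [622. 209.  75.]
 [652. 177.  77.]
 [634. 208.  78.]
 [598. 179.  79.]]
```

View pics/s2.png

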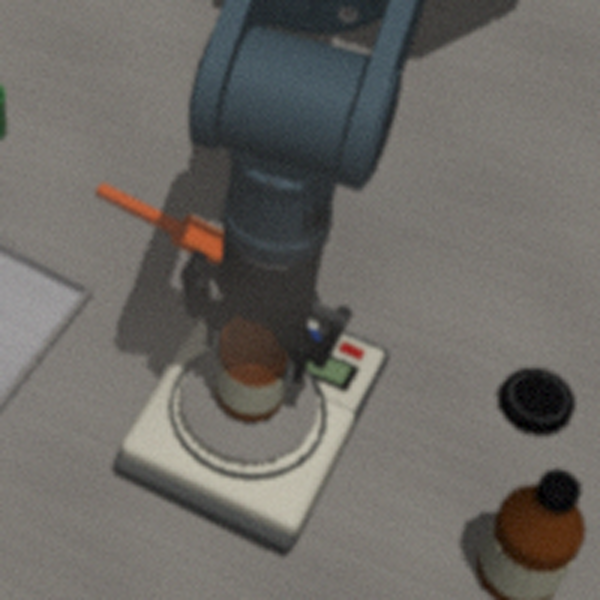

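The jar hangs upright above the middle of the pan; its base is at about (250,412) in the crop and the pan centre at (247,400). Now I lower it slowly.

Request:
{"name": "jog_arm", "arguments": {"series": [[[0, 0, 2, 0, 0, 0, 55], [0, 0, 1, 0, 0, 0, 55], [0, 0, 1, 0, 0, 0, 55], [0, 0, 0.5, 0, 0, 0, 55], [0, 0, 0.5, 0, 0, 0, 55], [0, 0, 0.5, 0, 0, 0, 55], [0, 0, 0, 0, 0, 0, 55], [0, 0, 0, 0, 0, 0, 55], [0, 0, 0, 0, 0, 0, 55], [0, 0, 0, 0, 0, 0, 55]]]}}

```text
time_s: 6.15
eef_pos: [0.6216, 0.179, 0.1048]
eef_rot: [0.0, -0.0, 1.0, 0.0]
wrist_force: [-0.2, 0.0, -1.5]
opening: 0.684
grasp_force: 65.0
```

Request:
{"name": "jog_arm", "arguments": {"series": [[[0, 0, 0.4, 0, 0, 0, 55], [0, 0, 0.4, 0, 0, 0, 55], [0, 0, 0.3, 0, 0, 0, 55], [0, 0, 0.3, 0, 0, 0, 55], [0, 0, 0, 0, 0, 0, 55], [0, 0, 0, 0, 0, 0, 55], [0, 0, 0, 0, 0, 0, 55], [0, 0, 0, 0, 0, 0, 55], [0, 0, 0, 0, 0, 0, 55], [0, 0, 0, 0, 0, 0, 55]]]}}

```text
time_s: 7.15
eef_pos: [0.6217, 0.1789, 0.1037]
eef_rot: [0.0, -0.0, 1.0, -0.0]
wrist_force: [-3.1, -0.6, 4.7]
opening: 0.681
grasp_force: 65.5
```

Contact is made with a gentle push of about 6 N. I release and rise.

Request:
{"name": "jog_arm", "arguments": {"series": [[[0, 0, 0, 0, 0, 0, 62], [0, 0, 0, 0, 0, 0, 64], [0, 0, 0, 0, 0, 0, 70], [0, 0, 0, 0, 0, 0, 85], [0, 0, 0, 0, 0, 0, 85], [0, 0, 0, 0, 0, 0, 85], [0, 0, -10, 0, 0, 0, 85], [0, 0, -25, 0, 0, 0, 85], [0, 0, -40, 0, 0, 0, 85], [0, 0, -40, 0, 0, 0, 85]]]}}

```text
time_s: 8.15
eef_pos: [0.6212, 0.1789, 0.2198]
eef_rot: [-0.0, -0.0, 1.0, -0.0]
wrist_force: [1.4, 1.1, -0.3]
opening: 0.996
grasp_force: 0.0
```

Request:
{"name": "jog_arm", "arguments": {"series": [[[12, -20, 0, 0, 0, 0, 85], [12, -40, 0, 0, 0, 0, 85], [12, -42, 0, 0, 0, 0, 85], [12, -42, 0, 0, 0, 0, 85], [12, -42, 0, 0, 0, 0, 85], [12, -42, 0, 0, 0, 0, 85], [12, -42, 0, 0, 0, 0, 85], [12, -42, 0, 0, 0, 0, 85], [12, -42, 0, 0, 0, 0, 85], [12, -42, 0, 0, 0, 0, 85]]]}}

```text
time_s: 9.15
eef_pos: [0.5012, -0.2188, 0.2196]
eef_rot: [0.001, -0.0, 1.0, -0.0]
wrist_force: [1.1, -0.8, 0.7]
opening: 0.992
grasp_force: 0.0
```

Request:
{"name": "jog_arm", "arguments": {"series": [[[11, -42, 0, 0, 0, 0, 85], [10, -42, 0, 0, 0, 0, 85], [10, -42, 0, 0, 0, 0, 85], [10, -30, 0, 0, 0, 0, 85], [10, -20, 0, 0, 0, 0, 85], [0, 0, 0, 0, 0, 0, 85], [0, 0, 0, 0, 0, 0, 85], [0, 0, 0, 0, 0, 0, 85], [0, 0, 0, 0, 0, 0, 85], [0, 0, 0, 0, 0, 0, 85]]]}}

```text
time_s: 10.15
eef_pos: [0.4513, -0.3922, 0.2186]
eef_rot: [0.0, -0.001, 1.0, -0.0]
wrist_force: [-0.4, 0.6, -0.3]
opening: 0.994
grasp_force: 0.0
```

```bash
python3 - <<'E'
from meas import *
c=snap('wrist','w1.png'); P=cloud(c)
Q=obj(c,(0,640,0,400),.05,.08); Q=Q[(abs(Q[:,0]-.45)<.06)&(abs(Q[:,1]+.395)<.06)]
print('fun wrist',enc(Q),len(Q),np.percentile(Q[:,2],[5,50,95]))
c=snap('top'); 
Q=obj(c,(200,290,110,200),.125,.16); print('jar',enc(Q),circ(Q[:,:2]),np.percentile(Q[:,2],[5,50,95]))
print(ctrl.get_obs()['eef_pos'],ctrl.get_obs()['q'])
E
```

```text
fun wrist [ 452.2 -396.3   31.8] 1231 [0.05189706 0.06284111 0.06418852]
jar [621.2 178.5  30.9] [620.1 177.5  28. ] [0.12783803 0.14216    0.14745953]
[ 0.45112348 -0.39247135  0.2185107 ] [-9.14297693e-01  2.42212519e-01  1.56036071e+00  2.11797119e-05
  1.33893511e+00 -2.48635272e+00]
```

View pics/w1.png

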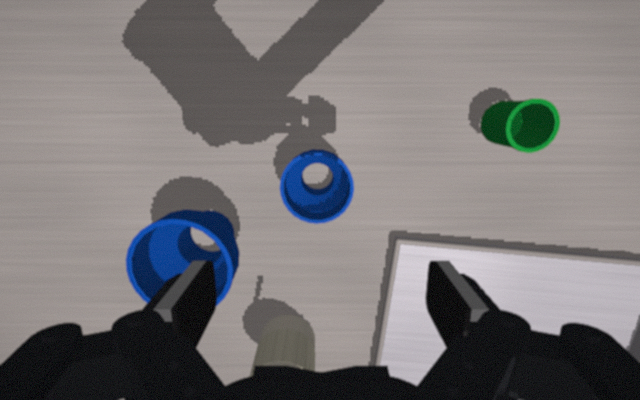

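The wrist view shows the small funnel at (316,187), upright and clear of the large one at (183,262). The jar stands on the pan at (621,178). I grip the funnel.

Request:
{"name": "jog_arm", "arguments": {"series": [[[0, -3.5, 10, 0, 0, 0, 85], [0, 0, 35, 0, 0, 0, 85], [0, 0, 40, 0, 0, 0, 85], [0, 0, 40, 0, 0, 0, 85], [0, 0, 35, 0, 0, 0, 85], [0, 0, 18, 0, 0, 0, 85], [0, 0, 7, 0, 0, 0, 85], [0, 0, 0, 0, 0, 0, 85], [0, 0, 0, 0, 0, 0, 55], [0, 0, 0, 0, 0, 0, 55]]]}}

```text
time_s: 11.25
eef_pos: [0.4518, -0.3979, 0.0355]
eef_rot: [0.001, -0.0, 1.0, -0.001]
wrist_force: [-0.4, -0.7, 5.0]
opening: 0.707
grasp_force: 64.4
```

Request:
{"name": "jog_arm", "arguments": {"series": [[[0, 0, 0, 0, 0, 0, 55], [0, 0, 0, 0, 0, 0, 55], [0, 0, 0, 0, 0, 0, 55], [0, 0, 0, 0, 0, 0, 55], [0, 0, -10, 0, 0, 0, 55], [0, 0, -25, 0, 0, 0, 55], [0, 0, -40, 0, 0, 0, 55], [0, 0, -40, 0, 0, 0, 55], [0, 0, -40, 0, 0, 0, 55], [0, 0, -30, 0, 0, 0, 55]]]}}

```text
time_s: 12.25
eef_pos: [0.451, -0.3969, 0.2222]
eef_rot: [0.001, -0.0, 1.0, -0.001]
wrist_force: [0.9, -0.9, -0.3]
opening: 0.705
grasp_force: 64.8
```

```bash
python3 - <<'E'
from meas import *
c=snap('wrist'); print(ctrl.get_obs()['eef_pos'])
cv2.imwrite('pics/w2.png',c['frame'])
P=cloud(c); h=cv2.cvtColor(c['frame'],cv2.COLOR_BGR2HSV); m=(abs(h[...,0].astype(int)-110)<15)&(h[...,1]>120)&(P[...,2]>.15)
Q=P[m]; print(len(Q),enc(Q),np.percentile(Q[:,2],[1,50,99]))
E
```

```text
[ 0.45268006 -0.39885149  0.2275379 ]
21337 [ 439.4 -396.4   64.2] [0.19305382 0.23318745 0.3016066 ]
```

View pics/w2.png

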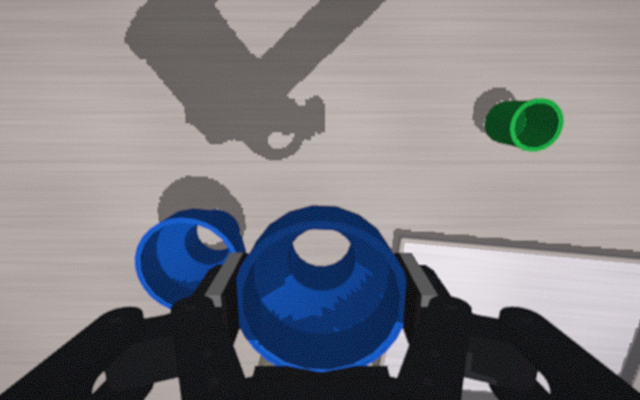

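The funnel is held upright, with its rim at (322,290) in the wrist view. Off to the jar.

Request:
{"name": "jog_arm", "arguments": {"series": [[[0, 15, -5, 0, 0, 0, 55], [0, 35, 0, 0, 0, 0, 55], [-5, 42, 0, 0, 0, 0, 55], [-12, 42, 0, 0, 0, 0, 55], [-14, 42, 0, 0, 0, 0, 55], [-14, 42, 0, 0, 0, 0, 55], [-14, 42, 0, 0, 0, 0, 55], [-14, 42, 0, 0, 0, 0, 55], [-14, 42, 0, 0, 0, 0, 55], [-14, 42, 0, 0, 0, 0, 55]]]}}

```text
time_s: 13.3
eef_pos: [0.5505, -0.0078, 0.2224]
eef_rot: [-0.001, -0.0, 1.0, 0.0]
wrist_force: [0.5, -0.5, -0.4]
opening: 0.7
grasp_force: 64.8
```

Request:
{"name": "jog_arm", "arguments": {"series": [[[-14, 42, 0, 0, 0, 0, 55], [-14, 42, 0, 0, 0, 0, 55], [-14, 42, 0, 0, 0, 0, 55], [-14, 35, 0, 0, 0, 0, 55], [-10, 20, 0, 0, 0, 0, 55], [-2, 10, 0, 0, 0, 0, 55], [0, 0, 0, 0, 0, 0, 55], [0, 0, 0, 0, 0, 0, 55], [0, 0, 0, 0, 0, 0, 55], [0, 0, 0, 0, 0, 0, 55]]]}}

```text
time_s: 14.3
eef_pos: [0.6195, 0.1792, 0.2236]
eef_rot: [-0.0, 0.001, 1.0, -0.0]
wrist_force: [-0.5, -0.2, 0.2]
opening: 0.703
grasp_force: 64.8
```

Request:
{"name": "jog_arm", "arguments": {"series": [[[-1.5, -0.5, 15, 0, 0, 0, 55], [0, 0, 20, 0, 0, 0, 55], [0, 0, 15, 0, 0, 0, 55], [0, 0, 10, 0, 0, 0, 55], [0, 0, 6, 0, 0, 0, 55], [0, 0, 4, 0, 0, 0, 55], [0, 0, 3, 0, 0, 0, 55], [0, 0, 0, 0, 0, 0, 55], [0, 0, 0, 0, 0, 0, 55], [0, 0, 0, 0, 0, 0, 55]]]}}

```text
time_s: 15.3
eef_pos: [0.6215, 0.18, 0.151]
eef_rot: [0.001, -0.0, 1.0, 0.0]
wrist_force: [0.1, -0.5, -0.3]
opening: 0.706
grasp_force: 64.8
```

```bash
python3 - <<'E'
from h import *
c=snap('scene'); cv2.imwrite('pics/s3.png',cv2.resize(c['frame'][180:280,330:450],None,fx=5,fy=5,interpolation=2))
E
```

```text
(no output)
```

View pics/s3.png

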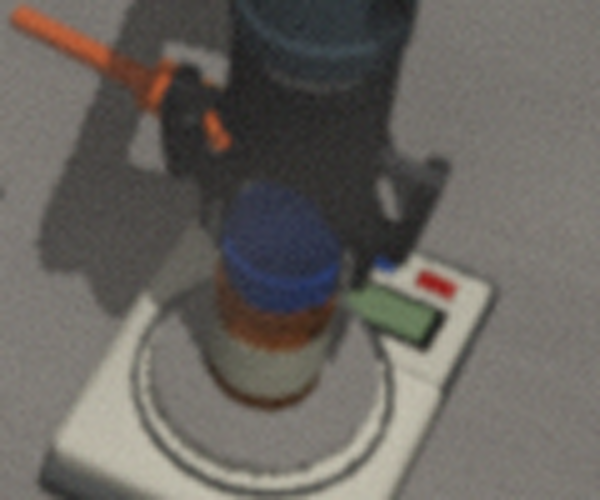

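The funnel's spout is in the mouth and in line with the jar: funnel at about (280,250), jar at about (270,350) in the crop. I lower it until it seats.

Request:
{"name": "jog_arm", "arguments": {"series": [[[0, 0, 1, 0, 0, 0, 55], [0, 0, 1, 0, 0, 0, 55], [0, 0, 0.5, 0, 0, 0, 55], [0, 0, 0.5, 0, 0, 0, 55], [0, 0, 0, 0, 0, 0, 55], [0, 0, 0, 0, 0, 0, 55], [0, 0, 0, 0, 0, 0, 55], [0, 0, 0, 0, 0, 0, 55], [0, 0, 0, 0, 0, 0, 55], [0, 0, 0, 0, 0, 0, 55]]]}}

```text
time_s: 16.35
eef_pos: [0.6214, 0.18, 0.1478]
eef_rot: [0.0, -0.0, 1.0, 0.0]
wrist_force: [0.5, -0.1, 4.4]
opening: 0.703
grasp_force: 65.3
```

Request:
{"name": "jog_arm", "arguments": {"series": [[[0, 0, 0, 0, 0, 0, 63], [0, 0, 0, 0, 0, 0, 67], [0, 0, 0, 0, 0, 0, 74], [0, 0, 0, 0, 0, 0, 85], [0, 0, 0, 0, 0, 0, 85], [0, 0, -5, 0, 0, 0, 85], [0, 0, -15, 0, 0, 0, 85], [0, 0, -30, 0, 0, 0, 85], [0, 0, -40, 0, 0, 0, 85], [0, 0, -10, 0, 0, 0, 85]]]}}

```text
time_s: 17.35
eef_pos: [0.6238, 0.1803, 0.2546]
eef_rot: [0.005, -0.0, 1.0, 0.001]
wrist_force: [0.8, 0.3, 0.5]
opening: 0.999
grasp_force: 0.0
```

Request:
{"name": "jog_arm", "arguments": {"series": [[[15, 15, 0, 0, 0, 0, 85], [20, 30, 0, 0, 0, 0, 85], [25, 38, 0, 0, 0, 0, 85], [25, 38, 0, 0, 0, 0, 85], [25, 38, 0, 0, 0, 0, 85], [20, 35, 0, 0, 0, 0, 85], [15, 20, 0, 0, 0, 0, 85], [4, 10, 0, 0, 0, 0, 85], [0, 0, 0, 0, 0, 0, 85], [0, 0, 0, 0, 0, 0, 85]]]}}

```text
time_s: 18.35
eef_pos: [0.4723, 0.4033, 0.247]
eef_rot: [-0.0, -0.0, 1.0, -0.0]
wrist_force: [0.7, -0.6, 0.3]
opening: 0.993
grasp_force: 0.0
```

```bash
python3 - <<'E'
from meas import *
c=snap('scene'); cv2.imwrite('pics/s4.png',cv2.resize(c['frame'][180:300,330:490],None,fx=4,fy=4,interpolation=2))
P=cloud(c); h=cv2.cvtColor(c['frame'],cv2.COLOR_BGR2HSV); m=(abs(h[...,0].astype(int)-110)<15)&(h[...,1]>120)&(P[...,2]>.13)&(abs(P[...,0]-.62)<.06)&(abs(P[...,1]-.18)<.06); Q=P[m]; print('fun',enc(Q[Q[:,2]>.165]),np.percentile(Q[:,2],[1,50,95,99]))
c=snap('wrist')
Q=obj(c,(0,640,0,400),.009,.025); Q=Q[(abs(Q[:,0]-.472)<.06)&(abs(Q[:,1]-.403)<.06)]
print('lid wrist',enc(Q),len(Q),np.percentile(Q[:,2],[5,50,95]))
print(ctrl.get_obs()['eef_pos'])
E
```

```text
fun [641.9 202.7   9.6] [0.14219105 0.17313549 0.17693471 0.17703464]
lid wrist [473.8 404.1  32.9] 2828 [0.0136382  0.01529555 0.01662839]
[0.47285998 0.40271894 0.24711087]
```

View pics/s4.png

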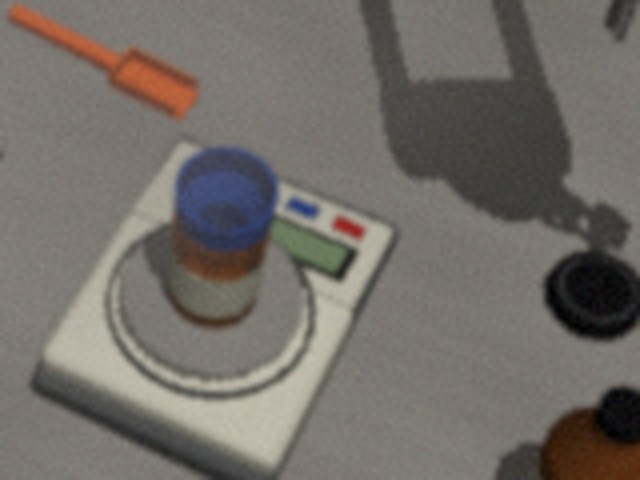

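The funnel is seated: rim at 177 mm against 176 mm expected, with the jar mid-pan at about (212,300) in the crop. For the lid I turn the gripper 90 degrees so that it closes front to back.

Request:
{"name": "jog_arm", "arguments": {"series": [[[-0.5, 1, 20, 0, 0, 0.143, 85], [0, 0, 20, 0, 0, 0.143, 85], [0, 0, 20, 0, 0, 0.143, 85], [0, 0, 20, 0, 0, 0.143, 85], [0, 0, 20, 0, 0, 0.143, 85], [0, 0, 20, 0, 0, 0.143, 85], [0, 0, 20, 0, 0, 0.143, 85], [0, 0, 20, 0, 0, 0.143, 85], [0, 0, 20, 0, 0, 0.143, 85], [0, 0, 15, 0, 0, 0.143, 85]]]}}

```text
time_s: 19.45
eef_pos: [0.4731, 0.4033, 0.0509]
eef_rot: [-0.0, 0.659, 0.752, -0.001]
wrist_force: [0.3, -0.2, -0.1]
opening: 0.997
grasp_force: 0.0
```

Request:
{"name": "jog_arm", "arguments": {"series": [[[0, 0, 12, 0, 0, 0.141, 85], [0, 0, 10, 0, 0, 0, 85], [0, 0, 5, 0, 0, 0, 85], [0, 0, 0, 0, 0, 0, 85], [0, 0, 0, 0, 0, 0, 85], [0, 0, 0, 0, 0, 0, 85], [0, 0, 0, 0, 0, 0, 85], [0, 0, 0, 0, 0, 0, 85], [0, 0, 0, 0, 0, 0, 85], [0, 0, 0, 0, 0, 0, 85]]]}}

```text
time_s: 20.45
eef_pos: [0.4726, 0.405, 0.0255]
eef_rot: [0.0, 0.707, 0.707, 0.0]
wrist_force: [0.3, -0.6, 0.5]
opening: 0.995
grasp_force: 0.0
```

Request:
{"name": "jog_arm", "arguments": {"series": [[[-1, 0.5, 10, 0, 0, 0, 85], [0, 0, 8, 0, 0, 0, 85], [0, 0, 5, 0, 0, 0, 85], [0, 0, 4, 0, 0, 0, 85], [0, 0, 0, 0, 0, 0, 75], [0, 0, 0, 0, 0, 0, 70], [0, 0, 0, 0, 0, 0, 66], [0, 0, 0, 0, 0, 0, 62], [0, 0, 0, 0, 0, 0, 60], [0, 0, 0, 0, 0, 0, 60]]]}}

```text
time_s: 21.45
eef_pos: [0.4736, 0.4042, -0.0007]
eef_rot: [0.0, 0.707, 0.707, 0.001]
wrist_force: [-1.3, 0.3, 4.9]
opening: 0.712
grasp_force: 49.3
```

Request:
{"name": "jog_arm", "arguments": {"series": [[[0, 0, 0, 0, 0, 0, 58], [0, 0, 0, 0, 0, 0, 58], [0, 0, 0, 0, 0, 0, 58], [0, 0, 0, 0, 0, 0, 58], [0, 0, -4, 0, 0, 0, 58], [0, 0, -6, 0, 0, 0, 58], [0, 0, -15, 0, 0, 0, 58], [0, 0, -10, 0, 0, 0, 58], [0, 0, 0, 0, 0, 0, 58], [0, 0, 0, 0, 0, 0, 58]]]}}

```text
time_s: 22.45
eef_pos: [0.4735, 0.4041, 0.0342]
eef_rot: [0.0, 0.707, 0.707, 0.001]
wrist_force: [0.0, 0.0, -0.5]
opening: 0.707
grasp_force: 64.7
```

Request:
{"name": "jog_arm", "arguments": {"series": [[[0, 0, -15, 0, 0, 0, 58], [0, 0, -30, 0, 0, 0, 58], [0, 0, -40, 0, 0, 0, 58], [0, 0, -40, 0, 0, 0, 58], [0, 0, -40, 0, 0, 0, 58], [0, 0, -20, 0, 0, 0, 58], [0, 0, 0, 0, 0, 0, 58], [0, 0, 0, 0, 0, 0, 58], [0, 0, 0, 0, 0, 0, 58], [0, 0, 0, 0, 0, 0, 58]]]}}

```text
time_s: 23.45
eef_pos: [0.4721, 0.4034, 0.2163]
eef_rot: [-0.0, 0.707, 0.707, -0.002]
wrist_force: [-0.9, -0.4, -0.9]
opening: 0.702
grasp_force: 64.8
```

```bash
python3 - <<'E'
from meas import *
e=ctrl.get_obs(); print(e['eef_pos'],e['opening'])
c=snap('wrist','w3.png'); P=cloud(c); g=c['frame'].max(2)
w=c['frame']; s=snap('scene')['frame'][150:280,440:560]
cv2.imwrite('pics/m3.png',np.hstack([cv2.resize(w,(480,300)),cv2.resize(s,(277,300))]))
E
```

```text
[0.47213348 0.40336473 0.21633899] 0.7016876208582569
```

View pics/m3.png

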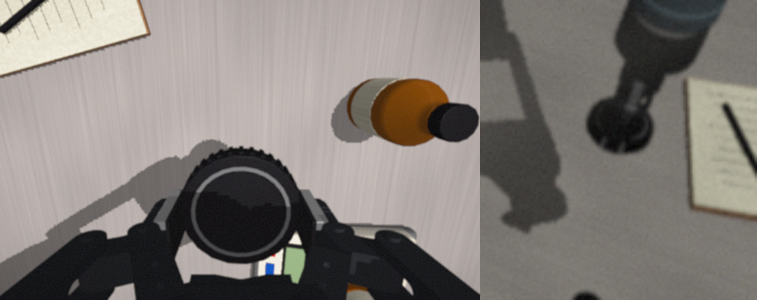

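The lid is held flat, at (240,205) in the left panel. I carry it round in front of the balance to the tray.

Request:
{"name": "jog_arm", "arguments": {"series": [[[-20, 0, 0, 0, 0, 0, 58], [-38, 0, 0, 0, 0, 0, 58], [-40, 0, 0, 0, 0, 0, 58], [-40, 0, 0, 0, 0, 0, 58], [-40, 0, 0, 0, 0, 0, 58], [-40, 0, 0, 0, 0, 0, 58], [-40, 0, 0, 0, 0, 0, 58], [-40, 5, 0, 0, 0, 0, 58], [-40, 15, 0, 0, 0, 0, 58], [-40, 20, 0, 0, 0, 0, 58]]]}}

```text
time_s: 24.55
eef_pos: [0.5127, 0.0244, 0.2181]
eef_rot: [-0.0, 0.707, 0.707, -0.0]
wrist_force: [0.2, 0.7, 0.1]
opening: 0.704
grasp_force: 64.8
```

Request:
{"name": "jog_arm", "arguments": {"series": [[[-40, 25, 0, 0, 0, 0, 58], [-35, 30, 0, 0, 0, 0, 58], [-24, 30, 20, 0, 0, 0, 58], [-10, 25, 25, 0, 0, 0, 58], [0, 13, 30, 0, 0, 0, 58], [0, 5, 35, 0, 0, 0, 58], [0, 0, 35, 0, 0, 0, 58], [0, 0, 20, 0, 0, 0, 58], [0, 0, 10, 0, 0, 0, 58], [0, 0, 0, 0, 0, 0, 58]]]}}

```text
time_s: 25.55
eef_pos: [0.6397, -0.0827, 0.0414]
eef_rot: [-0.002, 0.707, 0.707, -0.001]
wrist_force: [0.2, 0.8, -0.4]
opening: 0.702
grasp_force: 64.8
```

Request:
{"name": "jog_arm", "arguments": {"series": [[[0, 0, 0, 0, 0, 0, 58], [0, 0, 0, 0, 0, 0, 58], [0, 0, 0, 0, 0, 0, 58], [0, 0, 0, 0, 0, 0, 58], [0, 0, 0, 0, 0, 0, 58], [0, 0, 0, 0, 0, 0, 58], [0, 0, 0, 0, 0, 0, 58], [0, 0, 0, 0, 0, 0, 58], [0, 0, 0, 0, 0, 0, 58], [0, 0, 0, 0, 0, 0, 58]]]}}

```text
time_s: 26.55
eef_pos: [0.6411, -0.0831, 0.0433]
eef_rot: [-0.0, 0.707, 0.707, -0.0]
wrist_force: [-0.2, 0.3, 0.1]
opening: 0.705
grasp_force: 64.8
```

```bash
python3 - <<'E'
from meas import *
c=snap('scene'); P=cloud(c)
m=np.zeros(P.shape[:2],bool); m[160:275,195:340]=1; Q=P[m&(P[...,2]>.010)&(P[...,2]<.03)]
Q=Q[(abs(Q[:,0]-.63)<.13)&(abs(Q[:,1]+.173)<.18)]
r=cv2.minAreaRect((Q[:,:2]*1000).astype(np.float32)); print('tray by scene',r)
# far rim edges visible in both: back edge line fit (x>0.70) and right edge
for n in('scene','top'):
    c=load(n); P=cloud(c).reshape(-1,3)*1000; k=(P[:,2]>11)&(P[:,2]<24)&(P[:,0]>705)&(P[:,0]<760)&(P[:,1]<-60)&(P[:,1]>-300); B=P[k]
    p=np.polyfit(B[:,1]+173,B[:,0],1); print(n,'back rim x at y=-173',p[1],'slope',p[0],len(B))
E
```

```text
tray by scene ((636.0531005859375, -170.79666137695312), (306.9976806640625, 209.25051879882812), 84.17692565917969)
scene back rim x at y=-173 736.473871916008 slope 0.09523419703934762 176
top back rim x at y=-173 730.9804820856964 slope 0.09521508719911131 212
```

Request:
{"name": "jog_arm", "arguments": {"series": [[[0, 0, 10, 0, 0, 0, 58], [0, 0, 15, 0, 0, 0, 58], [0, 0, 8, 0, 0, 0, 58], [0, 0, 4, 0, 0, 0, 58], [0, 0, 2, 0, 0, 0, 58], [0, 0, 1, 0, 0, 0, 58], [0, 0, 0, 0, 0, 0, 58], [0, 0, 0, 0, 0, 0, 58], [0, 0, 0, 0, 0, 0, 58], [0, 0, 0, 0, 0, 0, 58]]]}}

```text
time_s: 27.6
eef_pos: [0.6413, -0.0832, 0.0037]
eef_rot: [0.0, 0.707, 0.707, 0.0]
wrist_force: [0.2, 0.6, -0.7]
opening: 0.71
grasp_force: 64.8
```

Request:
{"name": "jog_arm", "arguments": {"series": [[[0, 0, 0.6, 0, 0, 0, 58], [0, 0, 0.6, 0, 0, 0, 58], [0, 0, 0.6, 0, 0, 0, 58], [0, 0, 0.6, 0, 0, 0, 58], [0, 0, 0, 0, 0, 0, 58], [0, 0, 0, 0, 0, 0, 58], [0, 0, 0, 0, 0, 0, 58], [0, 0, 0, 0, 0, 0, 58], [0, 0, 0, 0, 0, 0, 58], [0, 0, 0, 0, 0, 0, 58]]]}}

```text
time_s: 28.6
eef_pos: [0.6411, -0.0831, 0.0015]
eef_rot: [0.0, 0.707, 0.707, -0.0]
wrist_force: [-2.9, -0.6, 4.6]
opening: 0.707
grasp_force: 65.3
```

Request:
{"name": "jog_arm", "arguments": {"series": [[[0, 0, 0, 0, 0, 0, 64], [0, 0, 0, 0, 0, 0, 70], [0, 0, 0, 0, 0, 0, 80], [0, 0, 0, 0, 0, 0, 80], [0, 0, -8, 0, 0, 0, 85], [0, 0, -20, 0, 0, 0, 85], [0, 0, -40, 0, 0, 0, 85], [0, 0, -40, 0, 0, 0, 85], [-10, -20, -30, 0, 0, 0, 85], [-15, -25, 0, 0, 0, 0, 85]]]}}

```text
time_s: 29.6
eef_pos: [0.5997, -0.109, 0.1456]
eef_rot: [0.005, 0.706, 0.708, 0.002]
wrist_force: [-0.5, 0.5, -0.0]
opening: 0.999
grasp_force: 0.0
```

Request:
{"name": "jog_arm", "arguments": {"series": [[[-20, -35, 0, 0, 0, 0, 85], [-20, -35, 0, 0, 0, 0, 85], [-20, -35, 0, 0, 0, 0, 85], [-20, -35, 0, 0, 0, 0, 85], [-16, -30, 0, 0, 0, 0, 85], [-10, -17, 0, 0, 0, 0, 85], [0, -10, 0, 0, 0, 0, 85], [0, 0, 0, 0, 0, 0, 85], [0, 0, 0, 0, 0, 0, 85], [0, 0, 0, 0, 0, 0, 85]]]}}

```text
time_s: 30.6
eef_pos: [0.3999, -0.2137, 0.1392]
eef_rot: [0.0, 0.707, 0.707, 0.0]
wrist_force: [-0.2, 0.4, 0.0]
opening: 0.997
grasp_force: 0.0
```

```bash
python3 - <<'E'
from meas import *
e=ctrl.get_obs(); print(e['eef_pos'],e['eef_rot'],e['q'])
c=snap('wrist','w4.png')
Q=obj(c,(0,640,0,400),.046,.065); Q=Q[(abs(Q[:,0]-.4)<.05)&(abs(Q[:,1]+.214)<.05)]
print('cup wrist',enc(Q),len(Q))
c=snap('top','t4.png'); P=cloud(c)*1000
Q=obj(c,(300,440,115,220),.014,.025); k=np.hypot(Q[:,0]-.640,Q[:,1]+.083)<.045; print('lid',enc(Q[k]),np.percentile(Q[k][:,2],[5,50,95]))
E
```

```text
[ 0.39992768 -0.21372116  0.139208  ] [2.69037566e-04 7.06735000e-01 7.07478302e-01 1.36641299e-04] [-7.53773159e-01  1.48636598e-02  1.98882205e+00  2.82546962e-04
  1.13736065e+00 -7.54942944e-01]
cup wrist [ 400.2 -214.3   22.8] 1432
lid [638.9 -82.1  32.3] [0.01462175 0.01659638 0.01999435]
```

Request:
{"name": "jog_arm", "arguments": {"series": [[[-0.5, 0, 20, 0, 0, 0, 85], [0, 0, 35, 0, 0, 0, 85], [0, 0, 35, 0, 0, 0, 85], [0, 0, 25, 0, 0, 0, 85], [0, 0, 10, 0, 0, 0, 85], [0, 0, 5, 0, 0, 0, 85], [0, 0, 0, 0, 0, 0, 60], [0, 0, 0, 0, 0, 0, 50], [0, 0, 0, 0, 0, 0, 38], [0, 0, 0, 0, 0, 0, 38]]]}}

```text
time_s: 31.7
eef_pos: [0.4, -0.2154, 0.0105]
eef_rot: [0.001, 0.707, 0.707, 0.0]
wrist_force: [-0.8, 0.6, 7.1]
opening: 0.486
grasp_force: 60.2
```

Request:
{"name": "jog_arm", "arguments": {"series": [[[0, 0, 0, 0, 0, 0, 38], [0, 0, 0, 0, 0, 0, 38], [0, 0, 0, 0, 0, 0, 38], [0, 0, 0, 0, 0, 0, 38], [0, 0, -5, 0, 0, 0, 38], [0, 0, -10, 0, 0, 0, 38], [0, 0, -25, 0, 0, 0, 38], [0, 0, -35, 0, 0, 0, 38], [0, 0, -35, 0, 0, 0, 38], [0, 0, 0, 0, 0, 0, 38]]]}}

```text
time_s: 32.7
eef_pos: [0.402, -0.2171, 0.1246]
eef_rot: [0.005, 0.707, 0.707, 0.0]
wrist_force: [0.4, 0.5, -0.1]
opening: 0.482
grasp_force: 60.7
```

Request:
{"name": "jog_arm", "arguments": {"series": [[[2, 15, 0, 0, 0, 0, 38], [4, 30, 0, 0, 0, 0, 38], [6, 35, 0, 0, 0, 0, 38], [6, 35, 0, 0, 0, 0, 38], [6, 35, 0, 0, 0, 0, 38], [6, 35, 0, 0, 0, 0, 38], [6, 25, 0, 0, 0, 0, 38], [5, 15, 0, 0, 0, 0, 38], [0, 7, 0, 0, 0, 0, 38], [0, 0, 0, 0, 0, 0, 38]]]}}

```text
time_s: 33.7
eef_pos: [0.6312, -0.1728, 0.1172]
eef_rot: [-0.001, 0.707, 0.707, -0.0]
wrist_force: [0.2, -1.1, -0.0]
opening: 0.488
grasp_force: 60.7
```

```bash
python3 - <<'E'
from meas import *
e=ctrl.get_obs(); print(e['eef_pos'],e['opening'])
w=snap('wrist')['frame']; s=snap('scene')['frame'][130:280,180:340]
cv2.imwrite('pics/m5.png',np.hstack([cv2.resize(w,(480,300)),cv2.resize(s,(320,300))]))
E
```

```text
[ 0.63117965 -0.17276359  0.11723326] 0.48796670386855334
```

View pics/m5.png

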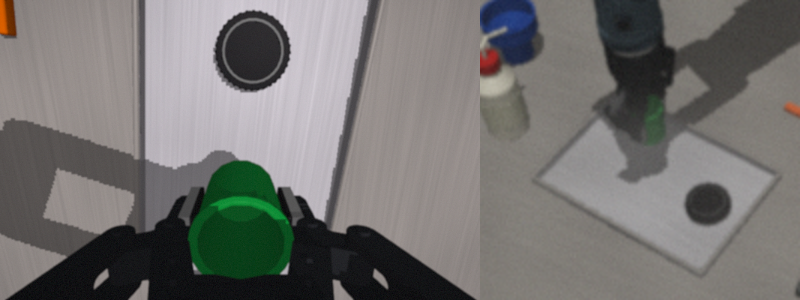

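The cup is held upright, at (240,235) in the left panel, and the lid lies flat in the left third. I lower the cup.

Request:
{"name": "jog_arm", "arguments": {"series": [[[0, 0.5, 15, 0, 0, 0, 38], [0, 0, 30, 0, 0, 0, 38], [0, 0, 30, 0, 0, 0, 38], [0, 0, 15, 0, 0, 0, 38], [0, 0, 8, 0, 0, 0, 38], [0, 0, 4, 0, 0, 0, 38], [0, 0, 1, 0, 0, 0, 38], [0, 0, 0, 0, 0, 0, 38], [0, 0, 0, 0, 0, 0, 38], [0, 0, 0, 0, 0, 0, 38]]]}}

```text
time_s: 34.8
eef_pos: [0.6322, -0.1738, 0.017]
eef_rot: [0.001, 0.707, 0.707, 0.0]
wrist_force: [0.5, -0.3, 0.2]
opening: 0.483
grasp_force: 60.7
```

Request:
{"name": "jog_arm", "arguments": {"series": [[[0, 0, 0.5, 0, 0, 0, 38], [0, 0, 0.5, 0, 0, 0, 38], [0, 0, 0.5, 0, 0, 0, 38], [0, 0, 0.5, 0, 0, 0, 38], [0, 0, 0, 0, 0, 0, 38], [0, 0, 0, 0, 0, 0, 38], [0, 0, 0, 0, 0, 0, 38], [0, 0, 0, 0, 0, 0, 38], [0, 0, 0, 0, 0, 0, 38], [0, 0, 0, 0, 0, 0, 38]]]}}

```text
time_s: 35.8
eef_pos: [0.6316, -0.1736, 0.014]
eef_rot: [0.0, 0.707, 0.707, 0.0]
wrist_force: [-0.3, 0.2, 0.1]
opening: 0.481
grasp_force: 60.7
```

Request:
{"name": "jog_arm", "arguments": {"series": [[[0, 0, 0.6, 0, 0, 0, 38], [0, 0, 0.6, 0, 0, 0, 38], [0, 0, 0.6, 0, 0, 0, 38], [0, 0, 0, 0, 0, 0, 38], [0, 0, 0, 0, 0, 0, 38], [0, 0, 0, 0, 0, 0, 38], [0, 0, 0, 0, 0, 0, 38], [0, 0, 0, 0, 0, 0, 38], [0, 0, 0, 0, 0, 0, 38], [0, 0, 0, 0, 0, 0, 38]]]}}

```text
time_s: 36.8
eef_pos: [0.6316, -0.1736, 0.0126]
eef_rot: [0.0, 0.707, 0.707, -0.0]
wrist_force: [-1.8, 1.8, 5.7]
opening: 0.479
grasp_force: 61.0
```

Request:
{"name": "jog_arm", "arguments": {"series": [[[0, 0, 0, 0, 0, 0, 44], [0, 0, 0, 0, 0, 0, 50], [0, 0, 0, 0, 0, 0, 65], [0, 0, 0, 0, 0, 0, 70], [0, 0, -8, 0, 0, 0, 70], [0, 0, -20, 0, 0, 0, 70], [0, 0, -40, 0, 0, 0, 70], [0, 0, -40, 0, 0, 0, 70], [0, 0, -40, 0, 0, 0, 70], [0, 0, -20, 0, 0, 0, 70]]]}}

```text
time_s: 37.8
eef_pos: [0.6334, -0.1744, 0.1857]
eef_rot: [0.003, 0.707, 0.707, 0.001]
wrist_force: [-0.3, -0.3, 1.2]
opening: 0.819
grasp_force: 0.0
```

Request:
{"name": "jog_arm", "arguments": {"series": [[[15, -16, 0, 0, 0, 0, 70], [25, -28, 0, 0, 0, 0, 70], [30, -32, 0, 0, 0, 0, 70], [30, -32, 0, 0, 0, 0, 70], [30, -32, 0, 0, 0, 0, 70], [25, -28, 0, 0, 0, 0, 70], [15, -18, 0, 0, 0, 0, 70], [11, -12, 0, 0, 0, 0, 70], [0, 0, 0, 0, 0, 0.108, 70], [0, 0, 0, 0, 0, 0, 70]]]}}

```text
time_s: 38.8
eef_pos: [0.4339, 0.0075, 0.1809]
eef_rot: [0.001, 0.744, 0.668, 0.0]
wrist_force: [0.4, 0.2, 0.6]
opening: 0.82
grasp_force: 0.0
```

```bash
python3 - <<'E'
from meas import *
e=ctrl.get_obs(); print(e['eef_pos'],e['eef_rot'])
for n in('wrist','top'):
    c=snap(n,n+'6.png'); P=cloud(c); hsv=cv2.cvtColor(c['frame'],cv2.COLOR_BGR2HSV)
    m=(hsv[...,0]<16)&(hsv[...,1]>180)&(hsv[...,2]>100)&(abs(P[...,0]-.434)<.05)&(abs(P[...,1]-.012)<.1)&(P[...,2]>-.01)&(P[...,2]<.03)
    Q=P[m]*1000
    if len(Q)<50: print(n,'few');continue
    print(n,len(Q),'y',np.percentile(Q[:,1],[.2,99.8]))
    for a,b in((-65,10),(35,90)):
        k=(Q[:,1]>a)&(Q[:,1]<b); H=Q[k]
        if len(H)>20: p=np.polyfit(H[:,1],H[:,0],1); print('axis',p,'x at 7.6:',np.polyval(p,7.6),len(H))
c=load('top'); Q=obj(c,(300,440,115,220),.045,.06); Q=Q[np.hypot(Q[:,0]-.632,Q[:,1]+.173)<.05]; print('cup',enc(Q) if len(Q)>5 else len(Q))
E
```

```text
[0.43392662 0.00748984 0.18089951] [7.22719135e-04 7.44471736e-01 6.67653451e-01 4.26091590e-04]
wrist 4072 y [-65.21395656  90.55738949]
axis [1.19388552e-01 4.32364923e+02] x at 7.6: 433.272275760794 1014
axis [1.14578266e-01 4.32980900e+02] x at 7.6: 433.85169505209615 2427
top 183 y [-66.3457202   91.32019706]
axis [9.48447901e-02 4.29188976e+02] x at 7.6: 429.90979658467694 53
axis [3.70563996e-01 4.10270385e+02] x at 7.6: 413.0866717126389 124
cup [ 629.4 -173.3   22.8]
```

Request:
{"name": "jog_arm", "arguments": {"series": [[[0, -0.5, 20, 0, 0, 0.01, 45], [0, 0, 35, 0, 0, 0, 45], [0, 0, 35, 0, 0, 0, 45], [0, 0, 35, 0, 0, 0, 45], [0, 0, 28, 0, 0, 0, 45], [0, 0, 15, 0, 0, 0, 45], [0, 0, 6, 0, 0, 0, 45], [0, 0, 3, 0, 0, 0, 45], [0, 0, 0, 0, 0, 0, 45], [0, 0, 0, 0, 0, 0, 45]]]}}

```text
time_s: 39.9
eef_pos: [0.434, 0.0072, 0.0041]
eef_rot: [0.001, 0.747, 0.664, 0.0]
wrist_force: [0.2, 0.3, 0.4]
opening: 0.53
grasp_force: 0.0
```

Request:
{"name": "jog_arm", "arguments": {"series": [[[0, 0, 1, 0, 0, 0, 30], [0, 0, 0, 0, 0, 0, 22], [0, 0, 0, 0, 0, 0, 16], [0, 0, 0, 0, 0, 0, 8], [0, 0, 0, 0, 0, 0, 8], [0, 0, 0, 0, 0, 0, 8], [0, 0, 0, 0, 0, 0, 8], [0, 0, 0, 0, 0, 0, 8], [0, 0, 0, 0, 0, 0, 8], [0, 0, 0, 0, 0, 0, 8]]]}}

```text
time_s: 40.9
eef_pos: [0.4334, 0.0074, 0.0027]
eef_rot: [0.0, 0.748, 0.664, 0.0]
wrist_force: [-1.2, 0.0, 5.0]
opening: 0.128
grasp_force: 59.3
```

Request:
{"name": "jog_arm", "arguments": {"series": [[[0, 0, -5, 0, 0, 0, 8], [0, 0, -10, 0, 0, 0, 8], [0, 0, -20, 0, 0, 0, 8], [0, 0, -30, 0, 0, 0, 8], [0, 0, -35, 0, 0, 0, 8], [0, 0, -20, 0, 0, 0, 8], [0, 0, -10, 0, 0, 0, 8], [0, 0, 0, 0, 0, 0, 8], [0, 0, 0, 0, 0, 0, 8], [0, 0, 0, 0, 0, 0, 8]]]}}

```text
time_s: 41.9
eef_pos: [0.432, 0.0077, 0.1308]
eef_rot: [-0.001, 0.748, 0.664, -0.001]
wrist_force: [-0.4, 0.9, -1.1]
opening: 0.126
grasp_force: 58.6
```

```bash
python3 - <<'E'
from meas import *
e=ctrl.get_obs(); print(e['eef_pos'],e['opening'])
c=snap('wrist'); w=c['frame']; d=snap('scene'); s=d['frame'][130:250,290:420]
cv2.imwrite('pics/m6.png',np.hstack([cv2.resize(w,(480,300)),cv2.resize(s,(320,300))]))
for c in (c,d):
  P=cloud(c)*1000; hsv=cv2.cvtColor(c['frame'],cv2.COLOR_BGR2HSV); m=(hsv[...,0]<16)&(hsv[...,1]>180)&(P[...,2]>60)&(P[...,2]<220); Q=P[m]
  o=e['eef_pos']*1000; a=np.array([.1175,.993]); s=(Q[:,:2]-o[:2])@a; t=(Q[:,:2]-o[:2])@[a[1],-a[0]]
  k=(abs(t)<40)&(abs(s)<120); s,t,z=s[k],t[k],Q[k][:,2]; print('along',np.percentile(s,[.5,99.5]) if len(s) else 0)
  b=s>30; print('bowl lateral',t[b].mean(),'z bowl/handle end',z[b].min(),np.median(z[b]),np.median(z[s<-40]) if (s<-40).any() else None)
E
```

```text
[0.43197277 0.00771949 0.13081475] 0.12622719339802133
along [-44.17144743  83.51343655]
bowl lateral 0.28590411707462166 z bowl/handle end 127.29550959526887 129.75885392882415 139.46793045333118
along [-71.73005507  80.3562413 ]
bowl lateral -3.3892199851261964 z bowl/handle end 124.74714398543473 129.20283700361912 139.47627641591748
```

View pics/m6.png

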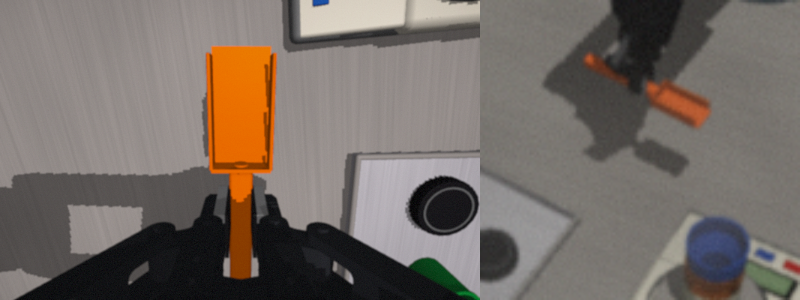

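The scoop is held level, with its bowl straight ahead at (240,110) in the left panel. I turn it 88.7 degrees so the bowl points away from the robot.

Request:
{"name": "jog_arm", "arguments": {"series": [[[0, 0, -5, 0, 0, 0.08, 8], [0, 0, 0, 0, 0, 0.14, 8], [0, 0, 0, 0, 0, 0.14, 8], [0, 0, 0, 0, 0, 0.14, 8], [0, 0, 0, 0, 0, 0.14, 8], [0, 0, 0, 0, 0, 0.14, 8], [0, 0, 0, 0, 0, 0.14, 8], [0, 0, 0, 0, 0, 0.14, 8], [0, 0, 0, 0, 0, 0.14, 8], [0, 0, 0, 0, 0, 0.14, 8]]]}}

```text
time_s: 43.0
eef_pos: [0.4325, 0.0076, 0.1363]
eef_rot: [-0.0, 0.999, 0.053, -0.001]
wrist_force: [-0.2, -0.6, -0.4]
opening: 0.13
grasp_force: 58.6
```

Request:
{"name": "jog_arm", "arguments": {"series": [[[0, 0, 0, 0, 0, 0.14, 8], [0, 0, 0, 0, 0, 0.068, 8], [0, 0, 0, 0, 0, 0, 8], [0, 0, 0, 0, 0, 0, 8], [0, 0, 0, 0, 0, 0, 8], [0, 0, 0, 0, 0, 0, 8], [0, 0, 0, 0, 0, 0, 8], [0, 0, 0, 0, 0, 0, 8], [0, 0, 0, 0, 0, 0, 8], [0, 0, 0, 0, 0, 0, 8]]]}}

```text
time_s: 44.0
eef_pos: [0.4331, 0.0075, 0.1372]
eef_rot: [0.0, 0.999, -0.048, 0.0]
wrist_force: [-0.1, -0.1, 0.0]
opening: 0.13
grasp_force: 58.6
```

```bash
cat > go.py <<'E'
from h import *
from scipy.spatial.transform import Rotation as Ro
e=ctrl.get_obs(); w,x,y,z=e['eef_rot']; M=Ro.from_quat([x,y,z,w]).as_matrix()
print(e['eef_pos'],np.degrees(np.arctan2(M[1,0],M[0,0])),e['q'])
c=snap('wrist'); P=cloud(c)*1000; hsv=cv2.cvtColor(c['frame'],cv2.COLOR_BGR2HSV); m=(hsv[...,0]<16)&(hsv[...,1]>180)
o=e['eef_pos']*1000; L=(P-o)@M; m&=(abs(L[...,2])<25)&(abs(L[...,1])<40)&(abs(L[...,0])<110); q=L[m]; b=q[q[:,0]>40]
print('tip',np.percentile(q[:,0],99.5),'slope',np.polyfit(b[:,0],b[:,1],1))
tip=80; off=np.percentile(q[:,0],99.5)-tip
t=np.array([623.3,-262.6,o[2]])-M@[off,0,0]; print('tool shift',M.T@(t-o))
E
python3 go.py
```

```text
[0.43308002 0.00747751 0.13721497] -5.450104330308125 [-2.58171884e-01 -2.99241698e-02  2.03789562e+00  2.93093072e-06
  1.13357116e+00  1.40774547e+00]
tip 83.96147308050638 slope [ 0.07786025 -3.85376832]
tool shift [2.11050236e+02 2.50789686e+02 1.20895944e-02]
```

Request:
{"name": "jog_arm", "arguments": {"series": [[[14, 16, 0, 0, 0, 0, 8], [25, 30, 0, 0, 0, 0, 8], [30, 35, 0, 0, 0, 0, 8], [30, 35, 0, 0, 0, 0, 8], [30, 35, 0, 0, 0, 0, 8], [30, 35, 0, 0, 0, 0, 8], [25, 30, 0, 0, 0, 0, 8], [17, 21, 0, 0, 0, 0, 8], [10, 14, 0, 0, 0, 0, 8], [0, 0, 0, 0, 0, 0, 8]]]}}

```text
time_s: 45.05
eef_pos: [0.6198, -0.2647, 0.1367]
eef_rot: [0.0, 0.999, -0.049, 0.0]
wrist_force: [-0.6, 0.5, -0.5]
opening: 0.13
grasp_force: 58.7
```

Request:
{"name": "jog_arm", "arguments": {"series": [[[0, 0, 15, 0, 0, 0, 8], [0, 0, 25, 0, 0, 0, 8], [0, 0, 25, 0, 0, 0, 8], [0, 0, 20, 0, 0, 0, 8], [0, 0, 15, 0, 0, 0, 8], [0, 0, 8, 0, 0, 0, 8], [0, 0, 0, 0, 0, 0, 8], [0, 0, 0, 0, 0, 0, 8], [0, 0, 0, 0, 0, 0, 8], [0, 0, 0, 0, 0, 0, 8]]]}}

```text
time_s: 46.05
eef_pos: [0.62, -0.2629, 0.0304]
eef_rot: [0.001, 0.999, -0.048, 0.001]
wrist_force: [-0.3, 0.2, -0.4]
opening: 0.127
grasp_force: 58.7
```

```bash
python3 go.py; python3 - <<'E'
from h import *
c=load('wrist'); cv2.imwrite('pics/w7.png',c['frame'])
E
```

```text
[ 0.61998094 -0.26292326  0.03044974] -5.456455232080437 [-5.76923444e-01  6.13656355e-01  1.45860889e+00 -1.50734211e-06
  1.06728838e+00  1.08910757e+00]
tip 83.6336276398261 slope [ 0.01405137 -0.52663067]
tool shift [-0.36035034 -0.63740318  0.00531001]
```

View pics/w7.png

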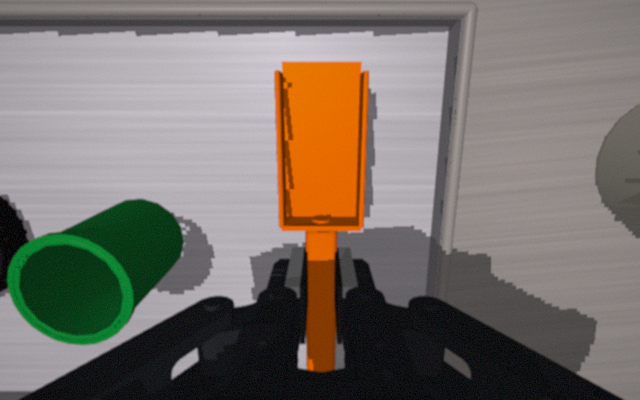

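The scoop is straight with the tray: its bowl is centred at (321,150), with the back rim at row 15. I lower it.

Request:
{"name": "jog_arm", "arguments": {"series": [[[0, -0.5, 10, 0, 0, 0, 8], [0, 0, 8, 0, 0, 0, 8], [0, 0, 4, 0, 0, 0, 8], [0, 0, 1, 0, 0, 0, 8], [0, 0, 1, 0, 0, 0, 8], [0, 0, 0.5, 0, 0, 0, 8], [0, 0, 0.5, 0, 0, 0, 8], [0, 0, 0.4, 0, 0, 0, 8], [0, 0, 0, 0, 0, 0, 8], [0, 0, 0, 0, 0, 0, 8]]]}}

```text
time_s: 47.1
eef_pos: [0.6195, -0.2621, 0.0048]
eef_rot: [0.0, 0.999, -0.048, 0.0]
wrist_force: [-2.7, 0.6, 5.0]
opening: 0.129
grasp_force: 59.4
```

Request:
{"name": "jog_arm", "arguments": {"series": [[[0, 0, 0, 0, 0, 0, 8], [0, 0, 0, 0, 0, 0, 8], [0, 0, 0, 0, 0, 0, 8], [0, 0, 0, 0, 0, 0, 8], [0, 0, 0, 0, 0, 0, 8], [0, 0, 0, 0, 0, 0, 8], [0, 0, 0, 0, 0, 0, 8], [0, 0, 0, 0, 0, 0, 8], [0, 0, 0, 0, 0, 0, 8], [0, 0, 0, 0, 0, 0, 8]]]}}

```text
time_s: 48.1
eef_pos: [0.6195, -0.2621, 0.0048]
eef_rot: [0.0, 0.999, -0.048, 0.0]
wrist_force: [-2.9, 0.8, 4.8]
opening: 0.13
grasp_force: 59.4
```

Request:
{"name": "jog_arm", "arguments": {"series": [[[0, 0, 0, 0, 0, 0, 15], [0, 0, 0, 0, 0, 0, 20], [0, 0, 0, 0, 0, 0, 35], [0, 0, 0, 0, 0, 0, 40], [0, 0, -5, 0, 0, 0, 40], [0, 0, -15, 0, 0, 0, 40], [0, 0, -35, 0, 0, 0, 40], [0, 0, -40, 0, 0, 0, 40], [0, 0, -40, 0, 0, 0, 40], [0, 0, -40, 0, 0, 0, 40]]]}}

```text
time_s: 49.1
eef_pos: [0.6194, -0.262, 0.182]
eef_rot: [0.0, 0.999, -0.048, 0.001]
wrist_force: [0.5, -0.3, -0.1]
opening: 0.469
grasp_force: 0.0
```

Request:
{"name": "jog_arm", "arguments": {"series": [[[-25, 0, 0, 0, 0, 0, 40], [-35, 0, 0, 0, 0, 0, 40], [-40, 0, 0, 0, 0, 0, 40], [-40, 0, 0, 0, 0, 0, 40], [-40, 0, 0, 0, 0, 0, 40], [-30, 0, 0, 0, 0, 0, 40], [-15, 0, 0, 0, 0, 0, 40], [0, 0, 0, 0, 0, 0, 40], [0, 0, 0, 0, 0, 0, 40], [0, 0, 0, 0, 0, 0, 40]]]}}

```text
time_s: 50.1
eef_pos: [0.3963, -0.241, 0.1796]
eef_rot: [0.001, 0.999, -0.047, 0.001]
wrist_force: [-0.4, 0.2, 0.4]
opening: 0.468
grasp_force: 0.0
```

```bash
python3 - <<'E'
from meas import *
c=snap('top'); cv2.imwrite('pics/t8.png',cv2.resize(c['frame'][110:230,195:455],None,fx=3,fy=3,interpolation=2))
P=cloud(c); t=np.radians(-5.44); A=np.array([[np.cos(t),np.sin(t)],[-np.sin(t),np.cos(t)]]); o=np.array([631.8,-173])
T=lambda p:np.round(A@(np.array(p[:2])-o),1)
Q=obj(c,(300,440,115,220),.012,.025); Q=Q[np.hypot(Q[:,0]-.640,Q[:,1]+.083)<.045]; print('lid',T(enc(Q)))
Q=obj(c,(300,440,115,220),.045,.06); Q=Q[np.hypot(Q[:,0]-.632,Q[:,1]+.173)<.05]; print('cup',T(enc(Q)),enc(Q)[2])
hsv=cv2.cvtColor(c['frame'],cv2.COLOR_BGR2HSV); m=(hsv[...,0]<16)&(hsv[...,1]>180)&(hsv[...,2]>100)&(abs(P[...,0]-.62)<.11)&(abs(P[...,1]+.262)<.06)
Q=P[m]*1000; q=(Q[:,:2]-o)@A.T; print('scoop x',np.percentile(q[:,0],[.3,99.7]))
for a,b in((-80,10),(25,80)):
    k=(q[:,0]>a)&(q[:,0]<b); print(np.polyfit(q[k,0],q[k,1],1),k.sum())
Q=obj(c,(200,290,110,200),.15,.19); print('funnel',enc(Q),np.percentile(Q[:,2],[50,95]))
E
```

```text
lid [-1.6 90.6]
cup [-1.9 -0.2] 22.7
scoop x [-79.35962864  79.18964453]
[-5.59374678e-03 -8.85517725e+01] 140
[ 6.31456919e-03 -9.07437462e+01] 186
funnel [621.2 178.7  32.2] [0.16649371 0.17620077]
```

View pics/t8.png

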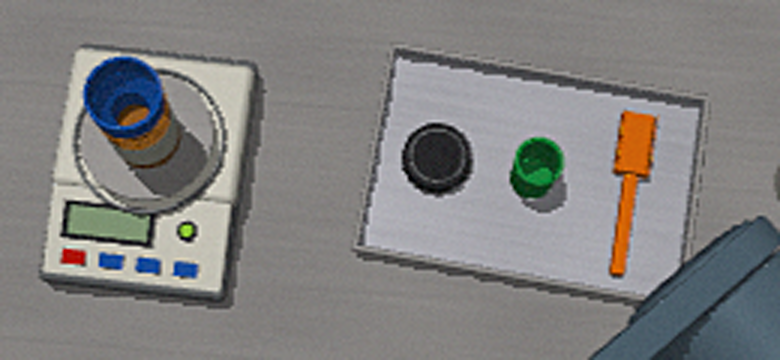

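The picture shows the funnel in the jar on the pan at (125,97). The lid is at (437,158), the cup at (537,165) and the scoop at (630,190), all within 2 mm of target. The gripper touches nothing.

```bash
python3 -c "
from bench import ctrl
print(ctrl.hand_in())"
```

```text
the job is handed in; nothing more can be done
None
```

The job is handed in at about 50 s of 141 s: the jar and funnel stand within about 2 mm of the pan's middle, and the lid, cup and scoop lie within about 2 mm of their places in the tray, as measured in the top camera.

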